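# Find the concealed catch and spring the drawer

## Task

Open the handleless drawer of the low box on the bench: feel across the sunken flat panel in the box's top for the flush round button, and press it in with the fingertips until the drawer springs open by itself. Then let the button come back up and move clear, leaving the drawer open. Pick nothing up, do not lean hard on the panel, keep off the drawer, and leave the kettlebell, mug, carabiner and hex key where they are.

Things in the scene. Friction and masses are not known exactly. Their poses are not given: they have to be found in the camera images.
- case: low laminate box fixed to the bench: 400 mm along its y, 220 mm along its x, 90 mm high; origin at the centre of its underside. The handleless wooden drawer front is its face towards -x (towards the robot at yaw 0).
- panel_mid (a point): point in the middle of the sunken flat panel in the box's top, on the panel's surface, 88.5 mm above the bench. The visible panel measures 170 mm along the box's y and 90 mm along its x and lies 1.5 mm below the box's rim. The panel is rigid except for the button (see the catch), which lies somewhere on its long centre line (the box's x = 0).
- catch (a joint): how far the panel's one round button is pressed, m: 0 up, 0.007 at its stop; springs back. 50 mm across, of the panel's own plain material, in a 54 mm hole, face 2.5 mm below the panel's surface; its centre lies anywhere within 50 mm left or right (box's y) of panel_mid, new each time. Pressed straight down: about 1.2 N at first, 5 N at the stop; frees the drawer at about 0.004.
- drawer (a joint): how far the drawer is open, m: 0 shut and locked, 0.06 fully open. Once the catch frees it a spring drives it out towards the box's -x in under 2 s, and it stays out.
- drawer_front (a point): middle of the drawer's outer front face, which is 374 mm wide and 64 mm high; moves with the drawer.
- kettlebell: loose small green vinyl kettlebell, 112 mm across, 162 mm high, stands beside the box; origin at the centre of its underside
- mug: loose white ceramic mug, 82 mm across, 95 mm high, stands beside the box; origin at the centre of its underside
- carabiner: loose aluminium carabiner, 94 x 58 mm, 10 mm thick, lies flat behind the box; origin under its middle
- hex_key: loose L-shaped steel hex key, 108 x 40 mm, 8 mm thick, lies flat behind the box; origin under the middle of its long arm

How it is judged:
By the outcome, as a careful person would: the job done as asked, in the order asked, and still so for the second after the job is handed in, with the robot touching nothing.
It also fails if it takes over 58 s, if anything falls off the work surface, if the arm or the gripper's body presses on something with over 40 N, if the wrist force passes 120 N, or if a joint passes its speed limit or range.

## Robot

A 7-joint arm with a two-finger parallel gripper is mounted at the origin on the work surface. World frame = base frame: x ahead of the robot, y to its left, z up, the work surface at z = 0. Lengths are in m, angles in rad, forces in N, time in s.
With the tool pointing down it reaches from about 0.4 to 0.85 m from the base axis. Payload 10.4 kg.
Tool frame: the origin (TCP) lies between the finger pads; the fingertips stand tcp_to_tips ahead of it and the grasp point (between the pads) lies 8 mm behind it (tcp_to_tips is the distance from the TCP to the fingertips, in m); z points along the fingers, y is the line along which they close (so a half turn about z gives the same grasp; the last joint's range is limited). The gripper opens to 85 mm and grips with 20 to 120 N. Pads are 22 mm wide; open, the fingers measure 114 mm over their backs; the gripper's body (76 mm by 85 mm) begins 54 mm behind the grasp point. The pads swing forward as they close: fully open they stand 13 mm farther back than shut.
Start: joints at [-1.305, 0.332, -0.065, 1.46, 0.022, 1.35, -0.088], TCP at [0.178, 0.599, 0.242] pointing down, gripper open.
Joint ranges: [-2.6, 2.6], [-0.5, 2.12], [-1.47, 1.34], [0.16, 2.42], [-1.27, 4.41], [0.06, 2.06], [-2.6, 2.6]. Speed limits (rad/s): [2.22, 2.22, 2.79, 2.79, 3.14, 3.14, 3.14].

## Interface

Orientations are given as a unit quaternion [x, y, z, w].
In Python, from workcell import * gives the robot as it stands.
- The arm moves only by the tool apply_moves, never from a script. Its argument "rows" is a list of rows, each an object of numbers: "x", "y", "z": the shift along the tool's x, y, z in mm; "ax", "ay", "az": the turn, a rotation vector about the tool's x, y, z in degrees; "gripper": the closure, from 0 (fully open) to 1 (shut). A call has 1 to 5 rows; each row shifts and turns the commanded pose from where the row before left it, along the tool's axes as they then stand; what a row does not reach is not made up. A row lasts 1/12 s, in which the tool goes at most 41.7 mm and 7.16 degrees, less where a joint would pass 70% of its speed; a pose out of reach is approached as far as the arm can. A call with a gripper value outside its range is refused whole. The fingers move at their own pace and stop on an object; "newtons" is the grip in N (left out, the last holds). Time passes only in rows, so rows that do not move let the fingers close. It gives the time, the measured TCP pose, the force, the opening and the grip force at its end, in the units of the state.
- get_obs(): the state, without advancing time (a new reading comes with each control period).
- camera(name): name is "scene" or "top" or "wrist"; returns a dict with "color" (420x560x3 uint8, red, green, blue), "fov_y" (degrees; the focal length in pixels is half the picture's height over the tangent of half this angle, whatever the lens; pixels are square), "cx", "cy" (the principal point, pixels), "rvec" (rotation vector, rad) and "tvec" (3), from world to camera coordinates, as OpenCV has them. Camera axes: x right, y down, z forward; pixel columns grow to the right and rows downward; lengths in m; the calibration is good to about 2 mm. A picture is of the moment at which its call begins. There is no depth.
- hand_in(): hands the job in; it is judged then, once.
The state is a dict: "clock": time; "joint_pos": joint angles; "joint_velocities": joint speeds; "tau": joint torques, N m; "position": TCP position; "ee_rot": TCP orientation; "ft_force": force on the tool from outside, world axes, zero at the start; "torque": the same for the moment, N m; "grip_width": opening from 0.0 (shut) to 1.0 (fully open); "grasp_force": force on a finger pad.
Only numpy, scipy, OpenCV 4.12 (cv2) and the standard library are available. Lean on these libraries where they do the work, as an engineer would, in place of code of your own. Each camera call takes 0.05 s, during which the arm holds its last target. There are 200 camera calls.

## Working session

There is one attempt and no reset: what is moved stays moved. The work goes in short steps, Python scripts to look and compute and a tool call to move; the robot and the scene stay as the last step left them, time stands still between calls to the robot, and variables do not carry over. Pictures are saved under pics/ and viewed, at most 10 in all, crops included, and the job is handed in when it is done.

Besides the shell and the picture viewer there is one more tool, called after "Call:" as a command line: name --argument value ..., lists and objects as JSON in quotes. apply_moves: Moves the arm, as the interface text tells. Its arguments: {"type":"object","properties":{"rows":{"type":"array","items":{"type":"object","properties":{"x":{"type":"number"},"y":{"type":"number"},"z":{"type":"number"},"ax":{"type":"number"},"ay":{"type":"number"},"az":{"type":"number"},"gripper":{"type":"number"}}}},"newtons":{"type":"number"}},"required":["rows"]}

```bash
ls; mkdir -p pics
python3 - <<'E'
from workcell import *
import cv2,numpy as np
for n in ("scene","top"):
    c=camera(n); cv2.imwrite(f"pics/{n}0.png",c["color"][:,:,::-1])
    print(n,c["fov_y"],c["cx"],c["cy"],c["rvec"],c["tvec"])
    np.savez(f"{n}0.npz",**c)
o=get_obs();print(o)
try: print(tcp_to_tips)
except Exception as e: print(e)
E
```

```text
pics
scene 56.21257711343358 274.13170923874446 204.823100591818 [ 1.49417929  1.82993518 -0.91589664] [ 0.05095077 -0.30320136  1.43577351]
top 50.54897426077766 277.9881389685375 206.55115853748524 [ 2.07466818 -2.12073302  0.24436424] [0.04940211 0.62130584 0.95949057]
{'clock': 0.1, 'joint_pos': array([-1.30458748,  0.33279342, -0.06468582,  1.46085894,  0.0215715 ,
        1.34992349, -0.088516  ]), 'joint_velocities': array([-8.10940860e-04, -1.09798202e-03,  1.18411405e-03, -3.55469192e-03,
        2.07110770e-05, -9.92628537e-04,  1.66241331e-03]), 'tau': array([ 1.21329522e-03, -6.26745629e+01,  4.90153371e-02, -3.92429209e+01,
        1.64350471e-02,  6.89364868e-03, -1.80121611e-05]), 'position': array([0.17791468, 0.59879677, 0.24160421]), 'ee_rot': array([ 1.43911175e-01,  9.89590399e-01, -6.40294127e-04, -7.45955627e-05]), 'ft_force': array([-1.0993004, -0.2970191, -1.143291 ]), 'torque': array([ 0.00346222, -0.02297818,  0.04422425]), 'grasp_force': 0.0, 'grip_width': 0.9992150118622455}
0.011
```

View pics/scene0.png

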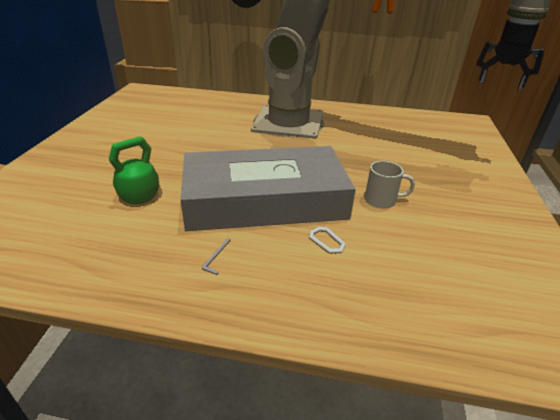

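View pics/top0.png

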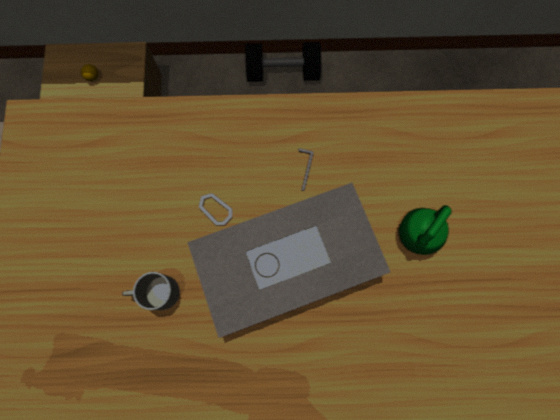

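The top view shows the panel with corners near (247,245), (320,228), (330,263), (258,288), and a ring, the button, at about (267,265). The scene view agrees, with the ring at (285,169). The mug is on the left and the kettlebell on the right.

```bash
cat > h.py <<'E'
import numpy as np,cv2
from scipy.spatial.transform import Rotation as R
def ray(c,uv,z):
    f=210/np.tan(np.radians(float(c["fov_y"]))/2)
    M=R.from_rotvec(c["rvec"]).as_matrix(); C=-M.T@c["tvec"]
    uv=np.atleast_2d(uv).astype(float)
    d=np.c_[(uv[:,0]-c["cx"])/f,(uv[:,1]-c["cy"])/f,np.ones(len(uv))]@M
    return C+d*((z-C[2])/d[:,2])[:,None]
E
python3 - <<'E'
from h import *
c=np.load("top0.npz"); g=c["color"].astype(int)
m=(g.min(2)>125).astype(np.uint8); m[:,:240]=0;m[:,340:]=0;m[:220]=0;m[300:]=0
m=cv2.morphologyEx(m,cv2.MORPH_CLOSE,np.ones((5,5)))
k=max(cv2.findContours(m,0,2)[0],key=cv2.contourArea)
b=cv2.boxPoints(cv2.minAreaRect(k));print(b)
P=ray(c,b,.0885);print(P.round(4),P.mean(0)); e=np.roll(P,-1,0)-P;print(np.linalg.norm(e,axis=1),np.degrees(np.arctan2(e[:,1],e[:,0])))
print("btn",ray(c,[267,265],.0885))
print("box top corners",ray(c,[[189,242],[353,184],[388,267],[220,335]],.09).round(3))
s=np.load("scene0.npz");print("scene btn",ray(s,[285,169.5],.0885))
v=cv2.resize(c["color"][215:305,230:350],None,fx=6,fy=6,interpolation=cv2.INTER_CUBIC);cv2.imwrite("pics/crop.png",v[:,:,::-1])
E
```

```text
[[304. 256.]
 [321. 256.]
 [321. 269.]
 [304. 269.]]
[[ 0.5042 -0.0196  0.0885]
 [ 0.5033 -0.0574  0.0885]
 [ 0.4746 -0.0562  0.0885]
 [ 0.4754 -0.0186  0.0885]] [ 0.48936326 -0.03797848  0.0885    ]
[0.03781358 0.02877209 0.03756034 0.02877117] [-91.25918386 177.48681407  88.74616492  -2.00883337]
btn [[0.48600138 0.06298575 0.0885    ]]
box top corners [[ 0.541  0.237  0.09 ]
 [ 0.668 -0.138  0.09 ]
 [ 0.476 -0.204  0.09 ]
 [ 0.339  0.166  0.09 ]]
scene btn [[0.48862217 0.06701228 0.0885    ]]
```

View pics/crop.png

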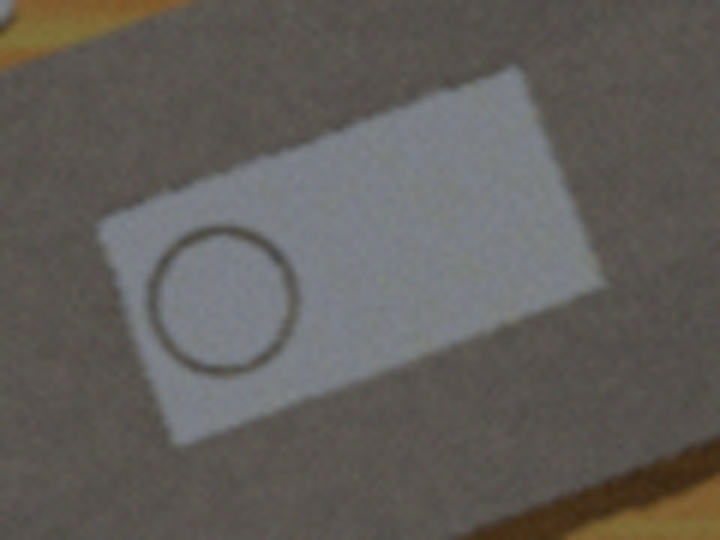

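Button ring is at about (266.8,264.8) in the top view, with the panel's middle at about (288,257). The ring's diameter works out to 54 mm, as expected.

```bash
cat >> h.py <<'E'
def go(o,t):
    d=R.from_quat(o["ee_rot"]).inv().apply(np.array(t)-o["position"])*1000
    print("tool delta mm",d.round(1),"pos",o["position"].round(4),"F",o["ft_force"].round(2),"clk",o["clock"],"grip",o["grip_width"])
E
python3 - <<'E'
from h import *
from workcell import *
c=np.load("top0.npz")
print(ray(c,[[266.8,264.8]],.0875),ray(c,[[155,292]],.095))
P=ray(c,np.array([[98,222],[518,66],[605,287],[177,446]])/6+[229.6,214.6],.0885);print(P.round(4),P.mean(0))
e=P[1]-P[0];print(np.degrees(np.arctan2(e[0],-e[1])))
o=get_obs();print(R.from_quat(o["ee_rot"]).as_matrix().round(3));go(o,[.486,.063,.16])
E
```

```text
[[0.48655597 0.06344782 0.0875    ]] [[0.4322187  0.30699026 0.095     ]]
[[ 0.5168  0.1095  0.0885]
 [ 0.5723 -0.049   0.0885]
 [ 0.4886 -0.0777  0.0885]
 [ 0.4342  0.0811  0.0885]] [0.50298336 0.01596512 0.0885    ]
19.297860891356592
[[-0.959  0.285 -0.   ]
 [ 0.285  0.959 -0.001]
 [-0.    -0.001 -1.   ]]
tool delta mm [-447.9 -425.7   82.2] pos [0.1779 0.5988 0.2416] F [-1.1  -0.3  -1.14] clk 0.1 grip 0.9992150118622455
```

Call:
apply_moves --rows '[{"gripper": 1}, {"gripper": 1}, {"gripper": 1}, {"gripper": 1}, {"gripper": 1}]' --newtons 20

```text
invalid input at $.rows[0]: expected keys x, y, z, ax, ay, az, gripper
```

Call:
apply_moves --rows '[{"x": -22, "y": -21, "z": 0, "ax": 0, "ay": 0, "az": 0, "gripper": 1}, {"x": -22, "y": -21, "z": 0, "ax": 0, "ay": 0, "az": 0, "gripper": 1}, {"x": -22, "y": -21, "z": 0, "ax": 0, "ay": 0, "az": 0, "gripper": 1}, {"x": -22, "y": -21, "z": 0, "ax": 0, "ay": 0, "az": 0, "gripper": 1}, {"x": -22, "y": -21, "z": 0, "ax": 0, "ay": 0, "az": 0, "gripper": 1}]' --newtons 20

```text
clock: 0.52
position: [0.254, 0.4656, 0.2419]
ee_rot: [0.144, 0.99, -0.0, -0.0]
ft_force: [0.1, 0.4, -0.9]
grip_width: 0.303
grasp_force: 0.0
```

Call:
apply_moves --rows '[{"x": -22, "y": -21, "z": 0, "ax": 0, "ay": 0, "az": 0, "gripper": 1}, {"x": -22, "y": -21, "z": 0, "ax": 0, "ay": 0, "az": 0, "gripper": 1}, {"x": -22, "y": -21, "z": 0, "ax": 0, "ay": 0, "az": 0, "gripper": 1}, {"x": -22, "y": -21, "z": 0, "ax": 0, "ay": 0, "az": 0, "gripper": 1}, {"x": -22, "y": -21, "z": 0, "ax": 0, "ay": 0, "az": 0, "gripper": 1}]'

```text
clock: 0.93
position: [0.3295, 0.3336, 0.2421]
ee_rot: [0.144, 0.99, -0.0, -0.0]
ft_force: [1.1, 0.3, 0.2]
grip_width: 0.003
grasp_force: 0.0
```

Call:
apply_moves --rows '[{"x": -22, "y": -21, "z": 0, "ax": 0, "ay": 0, "az": 0, "gripper": 1}, {"x": -22, "y": -21, "z": 0, "ax": 0, "ay": 0, "az": 0, "gripper": 1}, {"x": -22, "y": -21, "z": 0, "ax": 0, "ay": 0, "az": 0, "gripper": 1}, {"x": -22, "y": -21, "z": 0, "ax": 0, "ay": 0, "az": 0, "gripper": 1}, {"x": -22, "y": -21, "z": 0, "ax": 0, "ay": 0, "az": 0, "gripper": 1}]'

```text
clock: 1.35
position: [0.4049, 0.2017, 0.2422]
ee_rot: [0.144, 0.99, 0.0, -0.0]
ft_force: [0.0, -0.2, -1.1]
grip_width: -0.006
grasp_force: 0.0
```

Call:
apply_moves --rows '[{"x": -22, "y": -21, "z": 0, "ax": 0, "ay": 0, "az": 0, "gripper": 1}, {"x": -22, "y": -21, "z": 0, "ax": 0, "ay": 0, "az": 0, "gripper": 1}, {"x": -22, "y": -21, "z": 0, "ax": 0, "ay": 0, "az": 0, "gripper": 1}, {"x": -22, "y": -21, "z": 0, "ax": 0, "ay": 0, "az": 0, "gripper": 1}, {"x": 0, "y": 0, "z": 0, "ax": 0, "ay": 0, "az": 0, "gripper": 1}]'

```text
clock: 1.77
position: [0.467, 0.0919, 0.2423]
ee_rot: [0.148, 0.989, -0.001, 0.001]
ft_force: [-0.2, 0.2, -0.1]
grip_width: -0.0
grasp_force: 0.0
```

Run:
```python
from h import *
from workcell import *
o=get_obs();print(R.from_quat(o["ee_rot"]).as_matrix().round(3));go(o,[.4865,.0633,.14])
```

```text
[[-0.956  0.292  0.001]
 [ 0.292  0.956 -0.001]
 [-0.001 -0.001 -1.   ]]
tool delta mm [-26.8 -21.6 102.4] pos [0.467  0.0919 0.2423] F [-0.23  0.17 -0.06] clk 1.7667 grip -0.00035742506499217557
```

Call:
apply_moves --rows '[{"x": -13, "y": -11, "z": 0, "ax": 0, "ay": 0, "az": 0, "gripper": 1}, {"x": -14, "y": -11, "z": 25, "ax": 0, "ay": 0, "az": 0, "gripper": 1}, {"x": 0, "y": 0, "z": 35, "ax": 0, "ay": 0, "az": 0, "gripper": 1}, {"x": 0, "y": 0, "z": 35, "ax": 0, "ay": 0, "az": 0, "gripper": 1}, {"x": 0, "y": 0, "z": 27, "ax": 0, "ay": 0, "az": 0, "gripper": 1}]'

```text
clock: 2.18
position: [0.4836, 0.0685, 0.1178]
ee_rot: [0.144, 0.99, -0.0, -0.001]
ft_force: [0.0, 0.8, -0.0]
grip_width: -0.005
grasp_force: 0.0
```

Call:
apply_moves --rows '[{"x": 0, "y": 0, "z": 0, "ax": 0, "ay": 0, "az": 0, "gripper": 1}, {"x": 0, "y": 0, "z": 0, "ax": 0, "ay": 0, "az": 0, "gripper": 1}]'

```text
clock: 2.35
position: [0.4839, 0.0687, 0.1199]
ee_rot: [0.144, 0.99, -0.001, -0.001]
ft_force: [0.8, 0.7, -0.6]
grip_width: 0.0
grasp_force: 0.0
```

Run:
```python
from h import *
from workcell import *
o=get_obs();go(o,[.4865,.0633,.0985])
c=camera("wrist");cv2.imwrite("pics/w1.png",c["color"][:,:,::-1])
print(ray({k:v for k,v in c.items()},[[c["cx"],c["cy"]]],.0875))
def proj(p):
    f=210/np.tan(np.radians(c["fov_y"])/2);K=np.array([[f,0,c["cx"]],[0,f,c["cy"]],[0,0,1]])
    return cv2.projectPoints(np.array(p,float),c["rvec"],c["tvec"],K,None)[0].reshape(-1,2)
print(proj([[.4865,.0633,.0875],[o["position"][0],o["position"][1],.0875]]))
```

```text
tool delta mm [-4.1 -4.4 21.4] pos [0.4839 0.0687 0.1199] F [ 0.75  0.68 -0.57] clk 2.35 grip 0.00047258494163728715
[[0.45796042 0.0764161  0.0875    ]]
[[272.66330466 267.01847088]
 [280.76430854 260.23063232]]
```

View pics/w1.png

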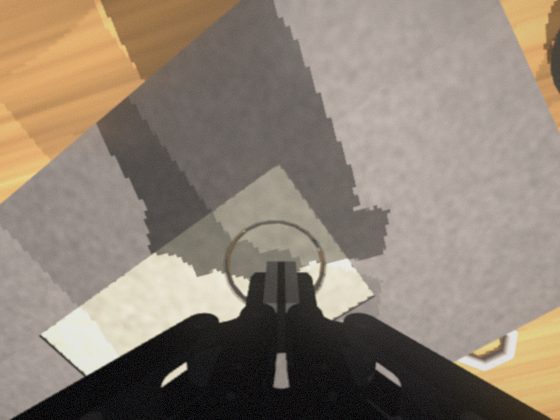

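The wrist view shows the ring centred at about (275,265), against a predicted (273,267). The estimate holds, so I'll shift about 5 mm and go down gently.

Call:
apply_moves --rows '[{"x": -4, "y": -4, "z": 8, "ax": 0, "ay": 0, "az": 0, "gripper": 1}, {"x": 0, "y": 0, "z": 8, "ax": 0, "ay": 0, "az": 0, "gripper": 1}, {"x": 0, "y": 0, "z": 0, "ax": 0, "ay": 0, "az": 0, "gripper": 1}, {"x": 0, "y": 0, "z": 0, "ax": 0, "ay": 0, "az": 0, "gripper": 1}, {"x": 0, "y": 0, "z": 0, "ax": 0, "ay": 0, "az": 0, "gripper": 1}]'

```text
clock: 2.82
position: [0.4875, 0.064, 0.1046]
ee_rot: [0.144, 0.99, 0.0, 0.0]
ft_force: [0.6, 0.8, 0.1]
grip_width: -0.001
grasp_force: 0.0
```

Call:
apply_moves --rows '[{"x": 0, "y": 0, "z": 2, "ax": 0, "ay": 0, "az": 0, "gripper": 1}, {"x": 0, "y": 0, "z": 0, "ax": 0, "ay": 0, "az": 0, "gripper": 1}, {"x": 0, "y": 0, "z": 2, "ax": 0, "ay": 0, "az": 0, "gripper": 1}, {"x": 0, "y": 0, "z": 0, "ax": 0, "ay": 0, "az": 0, "gripper": 1}, {"x": 0, "y": 0, "z": 0, "ax": 0, "ay": 0, "az": 0, "gripper": 1}]'

```text
clock: 3.23
position: [0.4873, 0.0639, 0.1002]
ee_rot: [0.144, 0.99, 0.0, -0.0]
ft_force: [0.3, 0.3, -0.0]
grip_width: 0.003
grasp_force: 0.0
```

Tips are now at about 0.089. Continuing in small steps.

Call:
apply_moves --rows '[{"x": 0, "y": 0, "z": 2, "ax": 0, "ay": 0, "az": 0, "gripper": 1}, {"x": 0, "y": 0, "z": 0, "ax": 0, "ay": 0, "az": 0, "gripper": 1}, {"x": 0, "y": 0, "z": 2, "ax": 0, "ay": 0, "az": 0, "gripper": 1}, {"x": 0, "y": 0, "z": 0, "ax": 0, "ay": 0, "az": 0, "gripper": 1}, {"x": 0, "y": 0, "z": 0, "ax": 0, "ay": 0, "az": 0, "gripper": 1}]'

```text
clock: 3.65
position: [0.4873, 0.0639, 0.0962]
ee_rot: [0.144, 0.99, 0.0, -0.0]
ft_force: [0.2, -0.5, 0.2]
grip_width: 0.004
grasp_force: 0.0
```

Call:
apply_moves --rows '[{"x": 0, "y": 0, "z": 2, "ax": 0, "ay": 0, "az": 0, "gripper": 1}, {"x": 0, "y": 0, "z": 0, "ax": 0, "ay": 0, "az": 0, "gripper": 1}, {"x": 0, "y": 0, "z": 0, "ax": 0, "ay": 0, "az": 0, "gripper": 1}]'

```text
clock: 3.9
position: [0.4874, 0.0639, 0.0943]
ee_rot: [0.144, 0.99, 0.0, 0.0]
ft_force: [-0.3, 0.3, 2.9]
grip_width: -0.003
grasp_force: 0.9
```

Call:
apply_moves --rows '[{"x": 0, "y": 0, "z": 2, "ax": 0, "ay": 0, "az": 0, "gripper": 1}, {"x": 0, "y": 0, "z": 0, "ax": 0, "ay": 0, "az": 0, "gripper": 1}, {"x": 0, "y": 0, "z": 0, "ax": 0, "ay": 0, "az": 0, "gripper": 1}]'

```text
clock: 4.15
position: [0.4875, 0.0639, 0.0923]
ee_rot: [0.144, 0.99, 0.0, 0.0]
ft_force: [-0.1, 0.7, 4.0]
grip_width: 0.003
grasp_force: 1.8
```

Run:
```python
from workcell import *
import cv2,numpy as np
c=camera("top")["color"];b=np.load("top0.npz")["color"]
cv2.imwrite("pics/t2.png",np.hstack([c[170:370,160:400],b[170:370,160:400]])[:,:,::-1].repeat(1,0))
```

```text
(no output)
```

View pics/t2.png

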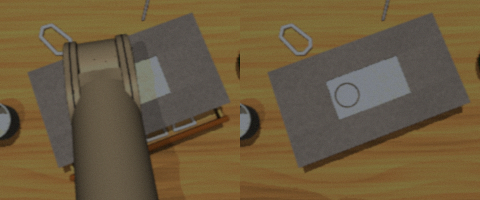

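In the left half (now), the drawer front has sprung out along the box's lower edge, from about (75,175) to (225,118). I'll lift off and move clear.

Call:
apply_moves --rows '[{"x": 0, "y": 0, "z": -3, "ax": 0, "ay": 0, "az": 0, "gripper": 1}, {"x": 0, "y": 0, "z": -5, "ax": 0, "ay": 0, "az": 0, "gripper": 1}, {"x": 0, "y": 0, "z": -15, "ax": 0, "ay": 0, "az": 0, "gripper": 1}, {"x": 0, "y": 0, "z": -30, "ax": 0, "ay": 0, "az": 0, "gripper": 1}, {"x": 0, "y": 0, "z": -35, "ax": 0, "ay": 0, "az": 0, "gripper": 1}]'

```text
clock: 4.62
position: [0.4859, 0.0634, 0.1801]
ee_rot: [0.144, 0.99, -0.001, -0.002]
ft_force: [0.7, 0.6, 0.4]
grip_width: -0.003
grasp_force: 0.0
```

Call:
apply_moves --rows '[{"x": 0, "y": 0, "z": -30, "ax": 0, "ay": 0, "az": 0, "gripper": 1}, {"x": 0, "y": 0, "z": -30, "ax": 0, "ay": 0, "az": 0, "gripper": 1}, {"x": 22, "y": 21, "z": 0, "ax": 0, "ay": 0, "az": 0, "gripper": 1}, {"x": 22, "y": 21, "z": 0, "ax": 0, "ay": 0, "az": 0, "gripper": 1}, {"x": 22, "y": 21, "z": 0, "ax": 0, "ay": 0, "az": 0, "gripper": 1}]'

```text
clock: 5.03
position: [0.4414, 0.1436, 0.2411]
ee_rot: [0.145, 0.989, 0.0, 0.0]
ft_force: [1.1, 0.5, 0.5]
grip_width: -0.003
grasp_force: 0.0
```

Call:
apply_moves --rows '[{"x": 22, "y": 21, "z": 0, "ax": 0, "ay": 0, "az": 0, "gripper": 1}, {"x": 22, "y": 21, "z": 0, "ax": 0, "ay": 0, "az": 0, "gripper": 1}, {"x": 22, "y": 21, "z": 0, "ax": 0, "ay": 0, "az": 0, "gripper": 1}, {"x": 22, "y": 21, "z": 0, "ax": 0, "ay": 0, "az": 0, "gripper": 1}, {"x": 22, "y": 21, "z": 0, "ax": 0, "ay": 0, "az": 0, "gripper": 1}]'

```text
clock: 5.45
position: [0.3653, 0.2759, 0.2406]
ee_rot: [0.144, 0.99, -0.0, -0.0]
ft_force: [0.1, -0.1, -0.5]
grip_width: -0.0
grasp_force: 0.0
```

Call:
apply_moves --rows '[{"x": 22, "y": 21, "z": 0, "ax": 0, "ay": 0, "az": 0, "gripper": 1}, {"x": 22, "y": 21, "z": 0, "ax": 0, "ay": 0, "az": 0, "gripper": 1}, {"x": 22, "y": 21, "z": 0, "ax": 0, "ay": 0, "az": 0, "gripper": 1}, {"x": 22, "y": 21, "z": 0, "ax": 0, "ay": 0, "az": 0, "gripper": 1}, {"x": 22, "y": 21, "z": 0, "ax": 0, "ay": 0, "az": 0, "gripper": 1}]'

```text
clock: 5.87
position: [0.2899, 0.4079, 0.2405]
ee_rot: [0.144, 0.99, -0.0, 0.0]
ft_force: [0.7, 0.0, 0.5]
grip_width: 0.001
grasp_force: 0.0
```

Call:
apply_moves --rows '[{"x": 0, "y": 0, "z": 0, "ax": 0, "ay": 0, "az": 0, "gripper": 1}, {"x": 0, "y": 0, "z": 0, "ax": 0, "ay": 0, "az": 0, "gripper": 1}, {"x": 0, "y": 0, "z": 0, "ax": 0, "ay": 0, "az": 0, "gripper": 1}]'

```text
clock: 6.12
position: [0.2913, 0.4063, 0.2403]
ee_rot: [0.144, 0.99, -0.0, 0.0]
ft_force: [-0.3, 0.3, -0.2]
grip_width: 0.004
grasp_force: 0.0
```

Run:
```python
from workcell import *
import cv2
cv2.imwrite("pics/t3.png",camera("top")["color"][:,:,::-1]);print(get_obs()["ft_force"],get_obs()["position"])
```

```text
[-0.33846743  0.31685264  0.27560614] [0.29168449 0.40599129 0.24033751]
```

View pics/t3.png

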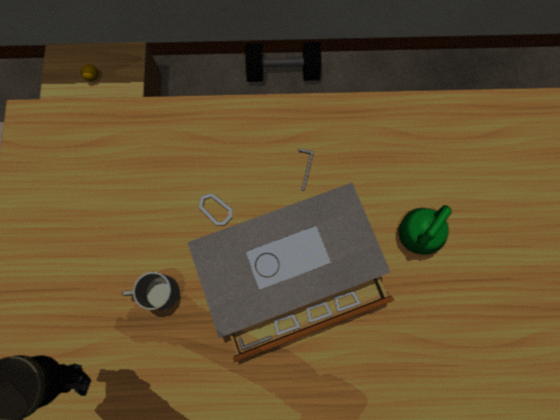

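The drawer is fully out (front from (237,357) to (392,302)), the other objects haven't moved, and the arm is clear.

```bash
python3 -c "
from workcell import *
print(hand_in())"
```

```text
the job is handed in; nothing more can be done
None
```

The button was pressed with about 4 N, the drawer sprang open and stayed open, the arm moved clear touching nothing else, and the job is handed in at about 6 s on the robot's clock.

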